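# Set the spray gun to a new angle on its swivel stand

### The job

Turn the spray gun on its setting stand to the angle of the next bottle run: slacken the clamp lever, swing the head by its handle until the pointer stands opposite the nose of the setting tab on the graduated rim, then retighten the lever firmly. About 10 N at the lever's handle is right (it must grip, but much more strains the stud); do not drag the head round under a tight clamp, and leave the tab and the things around as they are.

Things in the scene. Friction and masses are not known exactly. Their poses are not given: they have to be found in the camera images.
- gun_stand: fixed round stand, grey casting, 254 mm diameter, 13 mm high, four bolted lugs; place and yaw vary. Origin on the head's pivot axis at the table top. A graduated rim (top at z 17 mm) lies on its -x side, a line every 5 degrees, every second one longer
- pivot_axis (a point): point on the vertical pivot axis of the swivel head, 60 mm above the table
- swivel_head: steel plate, 200 mm diameter, top at z 26 mm, with an arc slot. An upright spray gun, up to 205 mm high, stands on its +x half, the swing handle on its -x half, the pointer along its -x axis. Origin on the pivot axis at the table top. Turns about that axis only, -0.75 to 0.55 rad of yaw against the stand. Slack, it takes about 5 N at its handle and stays where it is left
- swing_grip (a point): middle of the head's swing handle, an upright black revolving grip (free to spin about its own axis) of 18 mm diameter and 48 mm height (from z 38 to 86 mm) 80 mm from the pivot axis; the point is at z 66 mm
- pointer_tip (a point): tip of the head's pointer, 113 mm from the pivot axis, at z 19 mm
- tab_nose (a point): tip of the nose of the setting tab, a small dark steel block clamped on the rim, its nose pointing inwards to the pivot; 113 mm from the pivot axis, at z 19 mm. It marks the angle wanted and stands firm
- stud_axis (a point): point on the vertical axis of the clamp stud, on the stand's right (-y) side, 78 mm from the pivot axis, 80 mm above the table: the clamp lever turns about it
- clamp_lever: lever on the stud, arm 65 mm, its top 66 mm above the table; its x axis runs from the stud along the arm. Clockwise seen from above tightens (1.6 mm a radian). It starts nipped to tight: 0.5 rad counter-clockwise makes it slack, 0.95 rad keeps it slack at every head angle. The plate's face is not quite true: the angle where the lever bites is unknown, and differs at the new head angle either way
- lever_grip (a point): middle of the lever's handle, an upright black revolving grip (spins freely), 18 mm diameter, 46 mm high (z 63 to 109 mm), 65 mm from the stud axis; the point is at z 90 mm. Force along its arc: 1 to 3 N running free, rising by about 25 N per radian from where the clamp bites (0.1 to 1.2 rad clockwise of a lever slackened by 0.95 rad). It stays where it is left
- clamp_washer: steel thrust washer of 37 mm diameter under the lever's hub; it presses on the swivel plate with about 80 N when the lever's handle is pushed with 10 N (8 N for every N); tightening may drag the head round by half a degree
- brown_bottle: empty waisted brown bottle, 66 mm diameter, 224 mm high, bystander; origin at the centre of its underside
- collar_a: loose pump collar, 28 mm diameter, 34 mm high, bystander; origin at the centre of its underside
- collar_b: another loose pump collar, 28 mm diameter, 34 mm high, bystander; origin at the centre of its underside
- spare_pin: steel spindle pin standing on its foot, 26 mm diameter, 110 mm high, bystander; origin at the centre of its underside

How it is judged:
On the way, in this order (a step that is already met when the one before it is completed fails the run):
1. the clamp is slack: the washer presses on the plate with less than 3 N (contact force between clamp_washer and swivel_head below 3 N), for 0.2 s.
2. with the clamp still slack, the pointer is swung opposite the tab's nose, within 4 mm (horizontal distance between pointer_tip and tab_nose below 0.004 m and contact force between clamp_washer and swivel_head below 3 N), for 0.2 s.
At the end, for the whole second after the job is handed in: the pointer's tip stands within 4 mm (2 degrees) of the tab's nose, the clamp presses on the plate with more than 55 N (and never more than 110 N), and the head is at rest (horizontal distance between pointer_tip and tab_nose below 0.004 m and contact force between clamp_washer and swivel_head above 55 N and angular speed of swivel_head below 0.05 rad/s); the robot touches nothing.
It fails at once if the clamp is over-tightened: more than 110 N on the plate strains the stud (contact force between clamp_washer and swivel_head above 110 N).
It fails at once if the head is dragged round under a tight clamp (over 20 N on the plate) (angular speed of swivel_head above 0.15 rad/s and contact force between clamp_washer and swivel_head above 20 N).
It fails at once if the setting tab is shifted (distance of tab_nose from where it was at the start of the episode above 0.003 m).
It fails at once if a thing standing around (brown bottle, pump collars, spindle pin) is knocked more than 30 mm away (distance of any of brown_bottle, collar_a, collar_b, spare_pin from where it was at the start of the episode above 0.03 m).
It also fails if it takes over 67 s, if anything falls off the work surface, if the arm or the gripper's body presses on something with over 40 N, if the wrist force passes 120 N, or if a joint passes its speed limit or range.

### The arm

A 6-joint arm with a two-finger parallel gripper is mounted at the origin on a cart in front of the work surface, level with it; the furniture and walls round the work are solid. World frame = base frame: x ahead of the robot, y to its left, z up, the work surface at z = 0. Lengths are in m, angles in rad, forces in N, time in s.
With the tool pointing down it reaches from about 0.35 to 0.975 m from the base axis. Payload 4.9 kg.
Tool frame: the origin (TCP) lies on the centre line of the jaws, within the pads' length; the fingertips stand 8 mm ahead of it and the grasp point (between the pads) lies 11 mm behind it; z points along the fingers, y is the direction in which the jaws open and shut (so a half turn about z gives the same grasp; the last joint's range is limited). The gripper opens to 85 mm and grips with 20 to 120 N. Pads are 22 mm wide; open, the fingers measure 114 mm over their backs; the gripper's body (76 mm by 85 mm) begins 54 mm behind the grasp point. The pads swing forward as they close: fully open they stand 13 mm farther back than shut.
Start: joints at [-1.337, 0.053, 1.613, -0, 1.476, -0.119], TCP at [0.216, -0.586, 0.239] pointing down, gripper open.
Joint ranges: [-3.01, 3.01], [-1.01, 2.22], [0.06, 2.58], [-1.02, 4.17], [0.09, 2.62], [-3.14, 3.14]. Speed limits (rad/s): [2.57, 2.57, 3.14, 3.14, 3.14, 3.14].

### API

Orientations are given as a rotation vector (axis times angle).
In Python, from station import get_obs, get_image, calibration, finish_job gives the robot as it stands. The module is installed in compiled form; this text tells all that it offers.
- The arm moves only by the shell command python3 -m jog 'ROWS' [FORCE]. ROWS is JSON, a list of rows, each a list of 7 numbers: the shift along the tool's x, y, z in cm, then the turn, a rotation vector about the tool's x, y, z in rad, then the closure in counts, from 0 (fully open) to 255 (shut). In form: [[dx, dy, dz, ax, ay, az, jaw], ...]. A call has 1 to 8 rows; each row is the pose to reach, as a shift and turn from the pose measured when the call began, along the tool's axes at that moment; what a row does not reach only later rows make up. A row lasts 1/12 s, in which the tool goes at most 41.7 mm and 7.16 degrees, less where a joint would pass 70% of its speed; a pose out of reach is approached as far as the arm can. A call with a gripper value outside its range is refused whole. The fingers move at their own pace and stop on an object; FORCE is the grip in N (left out, the last holds). Time passes only in rows, so rows that repeat a pose let the fingers close. It gives the time, the measured TCP pose, the force and the opening at its end, in the units of the state.
- get_obs(): the state, without advancing time (a new reading comes with each control period).
- get_image(name): name is "scene" or "top" or "wrist"; returns the picture (384x512x3 uint8, red, green, blue); there is no depth.
- calibration(name): a dict with "vfov" (degrees; the focal length in pixels is half the picture's height over the tangent of half this angle, whatever the lens; pixels are square), "cx", "cy" (the principal point, pixels), "R" (3x3) and "t" (3): a world point X has camera coordinates R X + t. Camera axes: x right, y down, z forward; pixel columns grow to the right and rows downward; lengths in m; the calibration is good to about 2 mm. A picture is of the moment at which its call begins: read the wrist's pose just before it. calibration takes no time and is no camera call; for the wrist camera it gives the pose at the moment of the call.
- finish_job(): hands the job in, once; it reports no verdict.
The state is a dict: "t": time; "q": joint angles; "dq": joint speeds; "effort": joint torques, N m; "tool_pos": TCP position; "tool_rot": TCP orientation; "contact_force": force on the tool from outside, world axes, zero at the start; "wrist_torque": the same for the moment, N m; "opening": finger opening in m.
Only numpy, scipy, OpenCV 4.12 (cv2) and the standard library are available. Lean on these libraries where they do the work, as an engineer would, in place of code of your own. Each camera call takes 0.05 s, during which the arm holds its last target. There are 200 camera calls.

## Working session

There is one attempt and no reset: what is moved stays moved. The work goes in short steps, Python scripts to look and compute and a shell command to move; the robot and the scene stay as the last step left them, time stands still between calls to the robot, and variables do not carry over. Pictures are saved under pics/ and viewed, about 8 in all and at most 12, crops included, and the job is handed in when it is done.

```bash
mkdir -p pics; cat > h.py <<'E'
import numpy as np, cv2
from station import get_obs,get_image,calibration
from scipy.spatial.transform import Rotation as Ro
def K(c): return (384/2)/np.tan(np.radians(c['vfov'])/2)
def ray(c,u,v):
    R=np.array(c['R']);t=np.array(c['t']);f=K(c)
    d=R.T@np.array([(u-c['cx'])/f,(v-c['cy'])/f,1]);return -R.T@t,d
def onz(c,u,v,z):
    o,d=ray(c,u,v);return o+d*(z-o[2])/d[2]
def proj(c,X):
    p=np.array(c['R'])@np.array(X)+np.array(c['t']);f=K(c);return c['cx']+f*p[0]/p[2],c['cy']+f*p[1]/p[2]
def snap(n,f,s=1.0,crop=None):
    c=calibration(n);im=get_image(n)[:,:,::-1];cv2.imwrite('pics/raw_'+f,im)
    if crop: im=im[crop[1]:crop[3],crop[0]:crop[2]]
    cv2.imwrite('pics/'+f,cv2.resize(im,None,fx=s,fy=s,interpolation=cv2.INTER_CUBIC));return im,c
def totool(d):  # world vec -> tool axes, cm
    return np.round(Ro.from_rotvec(get_obs()['tool_rot']).inv().apply(d)*100,2)
E
python3 - <<'E'
from h import *
for n in('top','scene'):
    im,c=snap(n,n+'0.png',1.5); print(n,{k:np.round(v,4).tolist() for k,v in c.items()})
o=get_obs();print(o)
print(Ro.from_rotvec(o['tool_rot']).as_matrix().round(3))
E
```

```text
top {'vfov': 48.5036, 'cx': 259.5374, 'cy': 185.5542, 'R': [[0.0072, -0.9998, 0.0165], [-0.9837, -0.01, -0.1793], [0.1794, -0.0149, -0.9837]], 't': [-0.1104, 0.5323, 0.9275]}
scene {'vfov': 43.2562, 'cx': 252.9168, 'cy': 188.9513, 'R': [[-0.6173, -0.7863, -0.0259], [-0.3294, 0.2883, -0.8991], [0.7144, -0.5465, -0.4369]], 't': [0.2638, 0.256, 0.7681]}
{'t': 0.1, 'q': array([-1.33697540e+00,  5.33077498e-02,  1.61416585e+00, -2.22366287e-05,
        1.47598313e+00, -1.18999526e-01]), 'dq': array([-0.00013186, -0.00032959, -0.00372577,  0.00113227,  0.00118919,
       -0.00147823]), 'effort': array([ 4.33995110e-04, -3.94903421e+01, -3.71363354e+01, -1.09054461e-04,
        3.95234500e-03, -2.58132523e-06]), 'tool_pos': array([ 0.21583314, -0.58596543,  0.23816998]), 'tool_rot': array([-3.09100376e+00, -5.51015899e-01,  2.02602565e-04]), 'contact_force': array([0.17934495, 0.27935985, 0.43387097]), 'wrist_torque': array([0.02063365, 0.01542139, 0.038111  ]), 'opening': 0.08560927448760186}
[[ 0.938  0.346 -0.   ]
 [ 0.346 -0.938  0.002]
 [ 0.    -0.002 -1.   ]]
```

View pics/top0.png

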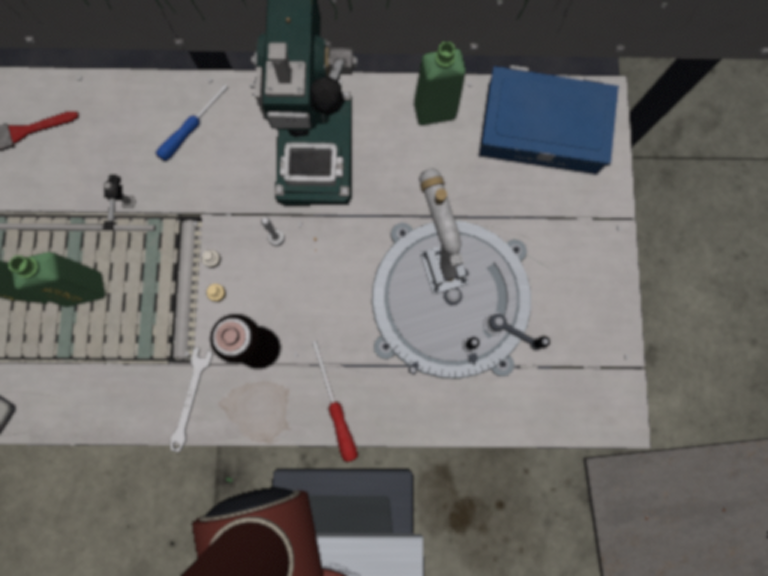

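View pics/scene0.png

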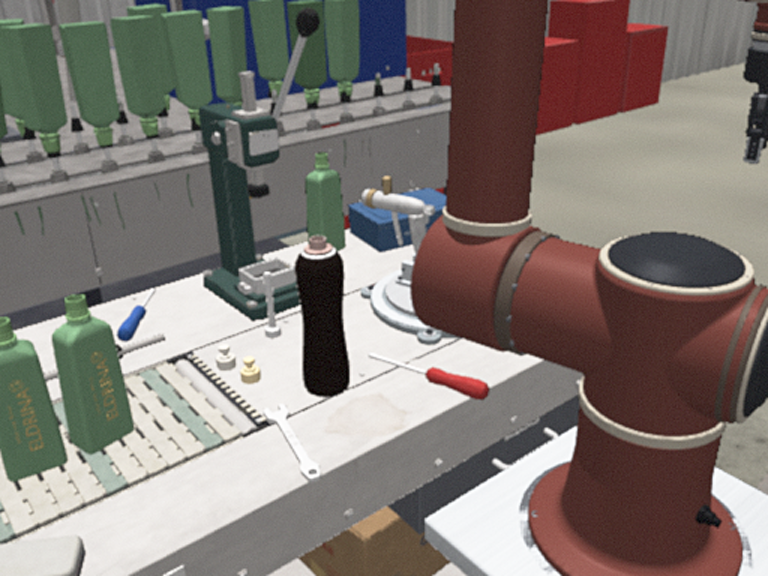

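```bash
python3 - <<'E'
from h import *
im=cv2.imread('pics/raw_top0.png')
x0,y0,x1,y1=235,135,370,260
cv2.imwrite('pics/c0.png',cv2.resize(im[y0:y1,x0:x1],None,fx=5.9,fy=4.8*5.9/4.8*0.8,interpolation=cv2.INTER_CUBIC)) if 0 else cv2.imwrite('pics/c0.png',cv2.resize(im[y0:y1,x0:x1],None,fx=4.8,fy=4.8,interpolation=cv2.INTER_CUBIC))
c=calibration('top')
for nm,u,v,z in [('ctr',301.5,199,.013),('hub',331,214.5,.066),('lgrip',361.5,228,.109),('sgrip',315,228.5,.086),('tab',275.5,245,.019)]:
    print(nm,onz(c,u,v,z).round(4))
print(proj(c,[.216,-.586,.238]),proj(c,[0,0,0]))
E
```

```text
ctr [ 0.5085 -0.2059  0.013 ]
hub [ 0.4662 -0.2653  0.066 ]
lgrip [ 0.4331 -0.3215  0.109 ]
sgrip [ 0.4331 -0.2261  0.086 ]
tab [ 0.3998 -0.144   0.019 ]
(np.float64(536.243211812953), np.float64(348.38700290783316)) (np.float64(208.81148005608406), np.float64(430.17310686358513))
```

View pics/c0.png

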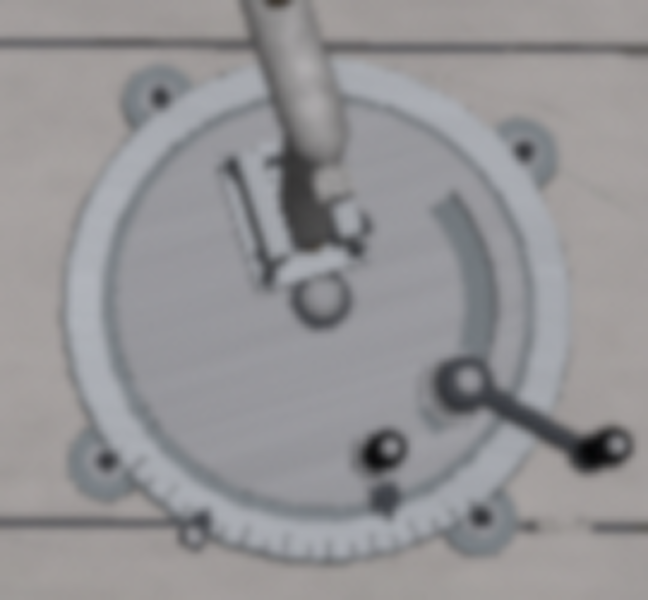

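```bash
python3 - <<'E'
from h import *
c=calibration('top')
f=lambda x,y:(235+x/4.8,135+y/4.8)
P={}
for nm,x,y,z in [('ctr',317,307,.013),('hub',467,380,.075),('lgrip',615,446,.109),('sgrip',390,447,.086),('tab',207,515,.019),('ptr',388,515,.019)]:
    P[nm]=onz(c,*f(x,y),z); print(nm,P[nm].round(4))
for k in P:
    d=P[k]-P['ctr'];print(k,np.hypot(*d[:2]).round(4),np.arctan2(d[1],d[0]).round(3))
d=P['lgrip']-P['hub'];print(np.hypot(*d[:2]),np.arctan2(d[1],d[0]))
o=get_obs()
print(totool(P['lgrip']+[0,0,.09]-o['tool_pos']))
E
```

```text
ctr [ 0.5086 -0.2048  0.013 ]
hub [ 0.4659 -0.2665  0.075 ]
lgrip [ 0.4334 -0.325   0.109 ]
sgrip [ 0.434  -0.2289  0.086 ]
tab [ 0.406  -0.1501  0.019 ]
ptr [ 0.4067 -0.2373  0.019 ]
ctr 0.0 0.0
hub 0.075 -2.175
lgrip 0.1418 -2.13
sgrip 0.0784 -2.83
tab 0.1162 2.651
ptr 0.1069 -2.832
0.0669135386011921 -2.079455881518582
[ 29.43 -16.97   3.95]
```

```bash
python3 -m jog '[[3.3,-1.9,0,0,0,-0.1,60],[6.6,-3.8,0,0,0,-0.2,60],[9.9,-5.7,0,0,0,-0.3,60],[13.2,-7.6,0,0,0,-0.4,60],[16.5,-9.5,0,0,0,-0.5,60],[19.8,-11.4,0,0,0,-0.6,60],[23.1,-13.3,0,0,0,-0.7,60],[26.4,-15.2,0,0,0,-0.8,60]]' 30
python3 - <<'E'
from h import *
o=get_obs();print(o['tool_pos'],o['opening'],totool(np.array([.4334,-.325,.199])-o['tool_pos']))
snap('wrist','w1.png',1.5)
c=calibration('wrist');print({k:np.round(v,4).tolist() for k,v in c.items()})
for X in ([.4334,-.325,.109],[.4659,-.2665,.075]):print(np.array(proj(c,X))*1.5)
E
```

```text
t: 0.77
tool_pos: [0.4117, -0.3503, 0.2381]
tool_rot: [-2.628, -1.717, -0.001]
contact_force: [0.6, -0.1, -0.7]
opening: 0.0652
[ 0.41170099 -0.35027393  0.23805025] 0.06515014373721889 [3.18 0.98 3.91]
{'vfov': 71.6894, 'cx': 252.8279, 'cy': 189.4783, 'R': [[0.9196, -0.393, -0.0009], [-0.3778, -0.8847, 0.2731], [-0.1081, -0.2508, -0.962]], 't': [-0.518, -0.1833, 0.3364]}
[391.47375283 239.69304121]
[400.678497   137.86398762]
```

View pics/w1.png

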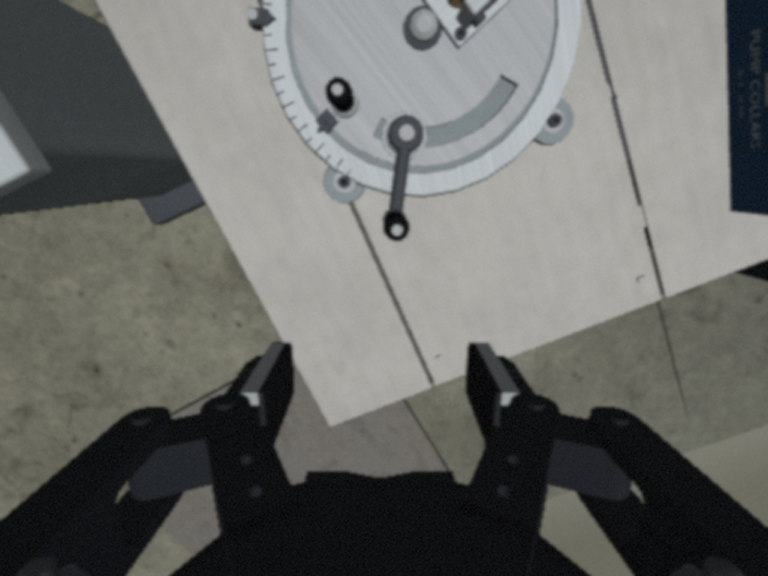

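```bash
python3 - <<'E'
from h import *
c=calibration('wrist')
f=lambda x,y:(x/1.5,y/1.5)
P={}
for nm,x,y,z in [('lgrip',398,230,.109),('hub',407,133,.075),('sgrip',338,87,.086),('ptr',317,133,.019),('tab',275,18,.019),('boss',424,27,.045)]:
    P[nm]=onz(c,*f(x,y),z); print(nm,P[nm].round(4))
d=P['lgrip']-P['hub'];print(np.hypot(*d[:2]),np.arctan2(d[1],d[0]))
o=get_obs()
print(totool(P['lgrip']-o['tool_pos']))
E
```

```text
lgrip [ 0.4399 -0.3207  0.109 ]
hub [ 0.4712 -0.2653  0.075 ]
sgrip [ 0.4392 -0.2218  0.086 ]
ptr [ 0.4074 -0.2328  0.019 ]
tab [ 0.4136 -0.1443  0.019 ]
boss [ 0.5123 -0.2018  0.045 ]
0.06368846202038546 -2.0849834189234513
[ 3.16  1.28 12.93]
```

```bash
python3 -m jog '[[1.5,0.7,2,0,0,0,60],[3,1.25,5,0,0,0,60],[3.05,1.25,8.5,0,0,0,60],[3.05,1.25,12,0,0,0,60],[3.05,1.25,15.3,0,0,0,60],[3.05,1.25,15.3,0,0,0,60]]'
python3 - <<'E'
from h import *
o=get_obs();print(o['tool_pos'],o['contact_force'])
snap('wrist','w2.png',1.0)
E
```

```text
t: 1.32
tool_pos: [0.4348, -0.3171, 0.077]
tool_rot: [-2.607, -1.719, -0.004]
contact_force: [-0.6, 1.3, -0.8]
opening: 0.0651
[ 0.43476166 -0.31709799  0.0769928 ] [-0.62617463  1.31282433 -0.82232491]
```

View pics/w2.png

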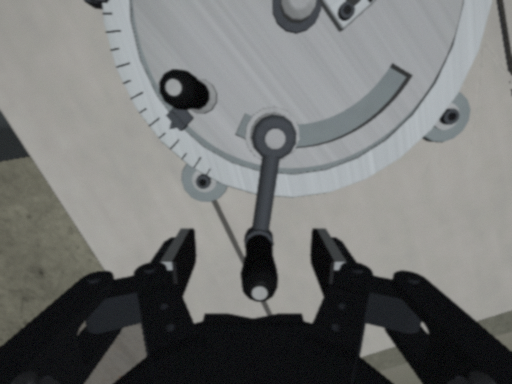

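```bash
python3 - <<'E'
from h import *
c=calibration('wrist');o=get_obs()
for x,y,z in [(260,292,.109),(275,139,.075),(178,116,.019),(174,90,.086),(298,8,.045)]:
    p=onz(c,x,y,z);print(p.round(4),totool(p-o['tool_pos']))
print(o['dq'].round(3))
E
```

```text
[ 0.4362 -0.33    0.109 ] [-1.01  0.39 -2.84]
[ 0.4701 -0.2707  0.075 ] [5.74 1.21 0.62]
[ 0.4141 -0.2343  0.019 ] [ 6.82 -5.32  6.3 ]
[ 0.4352 -0.2305  0.086 ] [ 8.07 -3.59 -0.41]
[ 0.5099 -0.2117  0.045 ] [12.7   2.57  3.68]
[-0.003 -0.055 -0.086  0.001  0.011 -0.003]
```

```bash
python3 -m jog '[[-0.4,0.2,-0.4,0,0,0,60],[-0.8,0.35,-0.7,0,0,0,60],[-0.8,0.35,-0.7,0,0,0,60]]'; python3 -m jog '[[0,0,0,0,0,0,170],[0,0,0,0,0,0,255],[0,0,0,0,0,0,255],[0,0,0,0,0,0,255],[0,0,0,0,0,0,255],[0,0,0,0,0,0,255]]' 30
python3 - <<'E'
from h import *
o=get_obs();print(o['tool_pos'],o['contact_force'])
im,c=snap('wrist','w3.png',1.0)
E
```

```text
t: 1.62
tool_pos: [0.4382, -0.3304, 0.0915]
tool_rot: [-2.617, -1.725, -0.007]
contact_force: [0.4, -0.0, 0.1]
opening: 0.0653
t: 2.12
tool_pos: [0.4376, -0.3306, 0.0922]
tool_rot: [-2.616, -1.725, -0.005]
contact_force: [-4.2, 0.4, 5.4]
opening: 0.0171
[ 0.43762998 -0.33056653  0.09222384] [-4.21358761  0.39089813  5.37359643]
```

View pics/w3.png

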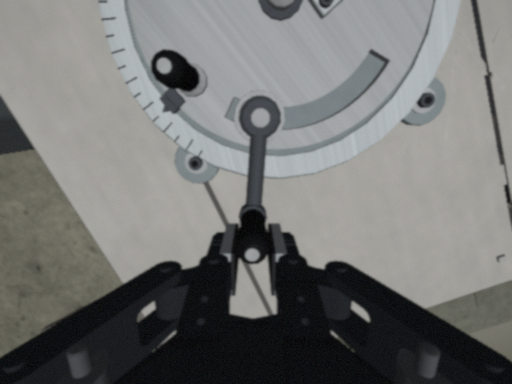

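```bash
cat >> h.py <<'E'
def arc(hub,dth,n,L=None):
    o=get_obs();g=o['tool_pos'][:2];v=g-hub
    for i in range(1,n+1):
        a=dth*i/n;w=np.array([[np.cos(a),-np.sin(a)],[np.sin(a),np.cos(a)]])@v
        print(totool(np.r_[w-v,0]).tolist())
E
python3 - <<'E'
from h import *
c=calibration('wrist');o=get_obs()
for x,y,z in [(253,254,.109),(260,117,.066),(260,117,.08),(170,104,.019),(164,66,.086)]:
    print(onz(c,x,y,z).round(4))
hub=onz(c,260,117,.073)[:2]; v=o['tool_pos'][:2]-hub
print(np.hypot(*v),np.arctan2(v[1],v[0]))
hub=o['tool_pos'][:2]-v/np.hypot(*v)*.065;print(hub)
arc(hub,1.0,12)
E
```

```text
[ 0.4395 -0.328   0.109 ]
[ 0.4687 -0.2695  0.066 ]
[ 0.4685 -0.2693  0.08  ]
[ 0.4112 -0.2352  0.019 ]
[ 0.4346 -0.2285  0.086 ]
0.0685744600540661 -2.0396414889800294
[ 0.46702625 -0.27257019]
[-0.01, 0.54, -0.0]
[0.02, 1.08, -0.01]
[0.1, 1.62, -0.01]
[0.22, 2.15, -0.01]
[0.39, 2.66, -0.01]
[0.6, 3.16, -0.01]
[0.85, 3.64, -0.01]
[1.13, 4.1, -0.01]
[1.46, 4.53, -0.01]
[1.82, 4.94, -0.01]
[2.21, 5.31, -0.01]
[2.63, 5.65, -0.01]
```

```bash
python3 -m jog '[[0,0.5,0,0,0,0,255],[0,1.1,0,0,0,0,255],[0.1,1.6,0,0,0,0,255],[0.2,2.15,0,0,0,0,255],[0.4,2.7,0,0,0,0,255],[0.6,3.15,0,0,0,0,255],[0.6,3.15,0,0,0,0,255]]' 40; python3 - <<'E'
from h import *
o=get_obs();v=o['tool_pos'][:2]-np.array([.46803,-.2716]);print(np.hypot(*v),np.arctan2(v[1],v[0]),o['contact_force'])
hub=np.array([.46803,-.2716])
arc(hub,.5,6)
E
```

```text
t: 2.75
tool_pos: [0.4705, -0.3379, 0.0928]
tool_rot: [-2.617, -1.726, -0.006]
contact_force: [-1.5, 1.1, 4.9]
opening: 0.0166
0.06630538980164025 -1.5328956504756561 [-1.45596265  1.13725726  4.89793062]
[0.26, 0.49, 0.0]
[0.55, 0.95, 0.0]
[0.89, 1.39, 0.0]
[1.26, 1.8, 0.0]
[1.66, 2.18, 0.0]
[2.09, 2.52, 0.01]
```

```bash
python3 -m jog '[[0.25,0.5,0,0,0,0,255],[0.55,0.95,0,0,0,0,255],[0.9,1.4,0,0,0,0,255],[1.25,1.8,0,0,0,0,255],[1.65,2.2,0,0,0,0,255],[2.0,2.45,0,0,0,0,255],[2.0,2.45,0,0,0,0,255]]'; python3 -m jog '[[0,0,0,0,0,0,150],[0,0,0,0,0,0,100],[0,0,0,0,0,0,60],[0,0,0,0,0,0,60],[0,0,-4,0,0,0,60],[0,0,-8,0,0,0,60],[0,0,-8,0,0,0,60]]'; python3 - <<'E'
from h import *
snap('wrist','w4.png',1.0)
c=calibration('wrist');print({k:np.round(v,4).tolist() for k,v in c.items()})
E
```

```text
t: 3.33
tool_pos: [0.5018, -0.3284, 0.0933]
tool_rot: [-2.616, -1.727, -0.006]
contact_force: [-3.9, 2.8, 7.2]
opening: 0.0163
t: 3.92
tool_pos: [0.5057, -0.3323, 0.1826]
tool_rot: [2.616, 1.727, 0.013]
contact_force: [1.8, -1.4, 2.4]
opening: 0.0653
{'vfov': 71.6894, 'cx': 252.8279, 'cy': 189.4783, 'R': [[0.9197, -0.3925, 0.0067], [-0.379, -0.8834, 0.2757], [-0.1023, -0.2561, -0.9612]], 't': [-0.596, -0.1206, 0.2884]}
```

View pics/w4.png

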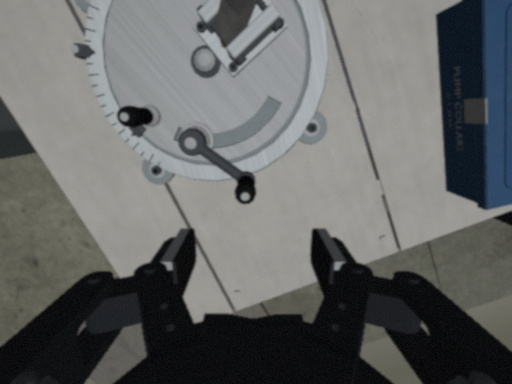

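```bash
python3 - <<'E'
from h import *
c=calibration('wrist');o=get_obs()
for n,x,y,z in [('lg',245,196,.109),('hub',194,140,.073),('sg',126,116,.086),('tab',91,51,.019),('boss',206,61,.045)]:
    p=onz(c,x,y,z);print(n,p.round(4),totool(p-o['tool_pos']))
print(Ro.from_rotvec(o['tool_rot']).as_matrix().round(3))
E
```

```text
lg [ 0.5021 -0.3239  0.109 ] [ 0.57 -0.59  7.05]
hub [ 0.476  -0.2677  0.073 ] [ 4.69 -5.23 10.64]
sg [ 0.4362 -0.2281  0.086 ] [  6.78 -10.44   9.31]
tab [ 0.4081 -0.1485  0.019 ] [ 12.96 -16.19  15.99]
boss [ 0.512  -0.2075  0.045 ] [11.63 -4.3  13.47]
[[ 0.393  0.919  0.008]
 [ 0.92  -0.393  0.001]
 [ 0.004  0.007 -1.   ]]
```

```bash
python3 -m jog '[[1.4,-2.2,0,0,0,-0.1,110],[2.8,-4.4,0,0,0,-0.2,110],[4.2,-6.6,0,0,0,-0.3,110],[5.6,-8.8,1,0,0,-0.4,110],[6.65,-10.5,2,0,0,-0.5,110],[6.65,-10.5,3,0,0,-0.5,110],[6.65,-10.5,3,0,0,-0.5,110]]' 40
python3 - <<'E'
from h import *
snap('wrist','w5.png',1.0)
o=get_obs();print(totool(np.array([.435,-.229,.06])-o['tool_pos']))
E
```

```text
t: 4.55
tool_pos: [0.4329, -0.2276, 0.1459]
tool_rot: [2.112, 2.324, 0.009]
contact_force: [0.5, 0.0, -0.1]
opening: 0.0485
[-0.07  0.05  8.73]
```

View pics/w5.png

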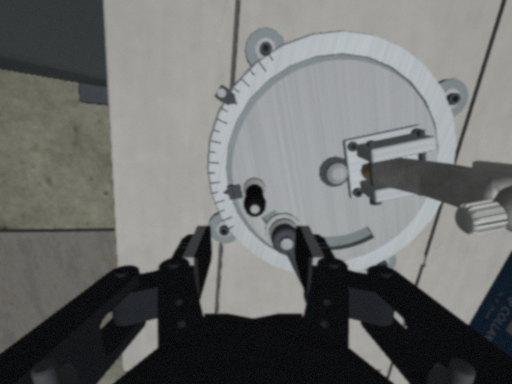

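```bash
python3 - <<'E'
from h import *
c=calibration('wrist');o=get_obs();P={}
for n,x,y,z in [('hub',287,240,.075),('sg',254,209,.086),('ptr',227,190,.019),('tab',235,101,.019),('boss',337,171,.05)]:
    P[n]=onz(c,x,y,z);print(n,P[n].round(4),totool(P[n]-o['tool_pos']))
# pivot from rim: circle fit to outer stand edge points by ray z=.013
pts=np.array([onz(c,x,y,.013)[:2] for x,y in [(341,31),(208,160),(456,157),(222,98)]]);
A=np.c_[2*pts,np.ones(4)];s=np.linalg.lstsq(A,(pts**2).sum(1),rcond=None)[0];print('circ',s[:2],np.sqrt(s[2]+s[:2]@s[:2]))
for pv in (s[:2],P['boss'][:2]):
  for k in('sg','ptr','tab'):
    d=P[k][:2]-pv;print(k,np.hypot(*d).round(4),(np.arctan2(d[1],d[0])%6.2832).round(3))
E
```

```text
hub [ 0.4672 -0.2601  0.075 ] [-3.47  2.97  7.25]
sg [ 0.4357 -0.2305  0.086 ] [-0.22  0.12  6.13]
ptr [ 0.4091 -0.237   0.019 ] [-0.63 -2.63 12.81]
tab [ 0.4106 -0.1494  0.019 ] [ 8.08 -1.65 12.84]
boss [ 0.5077 -0.201   0.05  ] [2.03 7.55 9.79]
circ [ 0.51355531 -0.20643632] 0.1278114443518225
sg 0.0815 3.442
ptr 0.1089 3.427
tab 0.1177 2.636
sg 0.0778 3.531
ptr 0.105 3.492
tab 0.1099 2.653
```

```bash
python3 -m jog '[[0,0,2.5,0,0,0,110],[0,0,5,0,0,0,110],[0,0,7.5,0,0,0,110],[0,0,8.5,0,0,0,110],[0,0,8.5,0,0,0,110]]'; python3 -m jog '[[0,0,0,0,0,0,255],[0,0,0,0,0,0,255],[0,0,0,0,0,0,255],[0,0,0,0,0,0,255],[0,0,0,0,0,0,255]]' 40
```

```text
t: 5.02
tool_pos: [0.4331, -0.2279, 0.0597]
tool_rot: [-2.113, -2.321, -0.008]
contact_force: [-0.4, -0.1, 0.1]
opening: 0.049
t: 5.43
tool_pos: [0.4346, -0.2288, 0.0615]
tool_rot: [2.114, 2.322, 0.009]
contact_force: [1.9, -1.1, 2.3]
opening: 0.0167
```

```bash
python3 - <<'E'
from h import *
arc(np.array([.511,-.2055]),-.74,12)
E
```

```text
[0.49, -0.08, 0.0]
[0.98, -0.14, 0.0]
[1.47, -0.16, 0.0]
[1.96, -0.15, 0.0]
[2.45, -0.12, 0.01]
[2.94, -0.05, 0.01]
[3.42, 0.05, 0.01]
[3.9, 0.17, 0.01]
[4.37, 0.33, 0.01]
[4.82, 0.51, 0.02]
[5.27, 0.73, 0.02]
[5.7, 0.97, 0.02]
```

```bash
python3 -m jog '[[0.5,-0.1,0,0,0,0,255],[1,-0.15,0,0,0,0,255],[1.5,-0.15,0,0,0,0,255],[1.95,-0.15,0,0,0,0,255],[2.45,-0.1,0,0,0,0,255],[2.95,-0.05,0,0,0,0,255],[2.95,-0.05,0,0,0,0,255]]'; python3 - <<'E'
from h import *
o=get_obs();d=np.array([.511,-.2055])-o['tool_pos'][:2];print(np.hypot(*d),np.arctan2(d[1],d[0]))
arc(np.array([.511,-.2055]),-.36,6)
E
```

```text
t: 6.02
tool_pos: [0.431, -0.1995, 0.0615]
tool_rot: [2.113, 2.321, 0.008]
contact_force: [1.4, -3.4, -4.2]
opening: 0.0167
0.08017985756567732 -0.07428309349528986
[0.47, 0.09, 0.0]
[0.94, 0.22, 0.0]
[1.39, 0.37, 0.0]
[1.84, 0.55, 0.01]
[2.28, 0.75, 0.01]
[2.7, 0.98, 0.01]
```

```bash
python3 -m jog '[[0.45,0.1,0,0,0,0,255],[0.95,0.2,0,0,0,0,255],[1.4,0.35,0,0,0,0,255],[1.85,0.55,0,0,0,0,255],[2.3,0.75,0,0,0,0,255],[2.7,1,0,0,0,0,255],[2.7,1,0,0,0,0,255]]'; python3 - <<'E'
from h import *
o=get_obs();print(o['tool_pos'])
snap('wrist','w6.png',2,crop=(100,60,400,330))
E
```

```text
t: 6.6
tool_pos: [0.438, -0.1718, 0.0615]
tool_rot: [2.112, 2.322, 0.006]
contact_force: [-0.5, -2.7, -1.8]
opening: 0.0167
[ 0.43802745 -0.17176697  0.0614566 ]
```

View pics/w6.png

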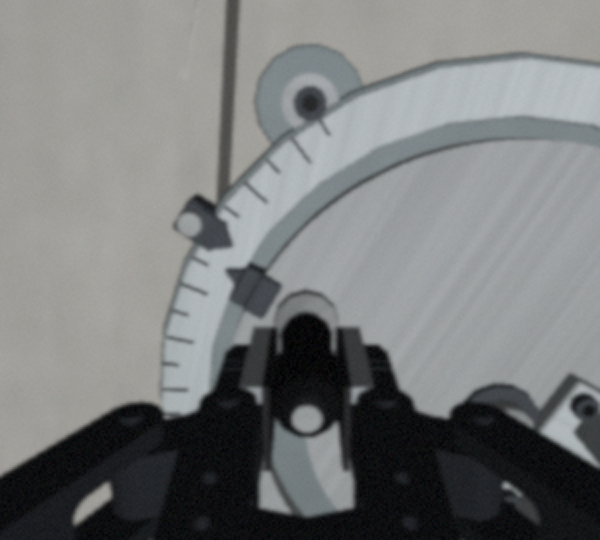

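```bash
python3 - <<'E'
from h import *
c=calibration('wrist')
a=onz(c,100+228/2,60+269/2,.019);b=onz(c,100+232/2,60+247/2,.019);pv=np.array([.511,-.2055])
print(a,b,np.hypot(*(a-b)[:2]))
an=[np.arctan2(*(p[:2]-pv)[::-1]) for p in(a,b)];print(an,[np.hypot(*(p[:2]-pv)) for p in(a,b)])
arc(pv,-(an[0]-an[1]),1);arc(pv,-.08,1)
o=get_obs();d=o['tool_pos'][:2]-pv;print(np.arctan2(d[1],d[0]))
E
```

```text
[ 0.41012989 -0.15876655  0.019     ] [ 0.41106965 -0.15070624  0.019     ] 0.008114913532731291
[np.float64(2.7077309964046252), np.float64(2.6400405577647836)] [np.float64(0.11117011008460337), np.float64(0.1139667990441229)]
[0.46, 0.29, 0.0]
[0.54, 0.35, 0.0]
2.708851876117436
```

```bash
python3 -m jog '[[0.23,0.15,0,0,0,0,255],[0.46,0.28,0,0,0,0,255],[0.46,0.28,0,0,0,0,255],[0.46,0.28,0,0,0,0,255]]'; python3 - <<'E'
from h import *
o=get_obs();print(o['tool_pos'])
snap('wrist','w7.png',4,crop=(150,120,300,260))
E
```

```text
t: 6.98
tool_pos: [0.4403, -0.1673, 0.0615]
tool_rot: [2.112, 2.322, 0.005]
contact_force: [0.3, -4.8, -3.3]
opening: 0.0172
[ 0.44026954 -0.16725603  0.06149714]
```

View pics/w7.png

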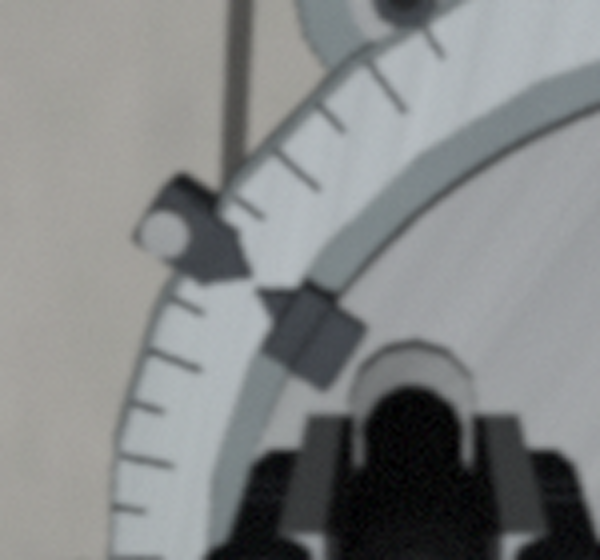

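```bash
python3 -m jog '[[0.08,0.06,0,0,0,0,255],[0.08,0.06,0,0,0,0,255],[0.08,0.06,0,0,0,0,255],[0.08,0.06,0,0,0,0,255]]'; python3 - <<'E'
from h import *
o=get_obs();print(o['tool_pos'])
snap('wrist','w8.png',4,crop=(150,120,300,260))
E
```

```text
t: 7.37
tool_pos: [0.4407, -0.1664, 0.0615]
tool_rot: [2.112, 2.322, 0.005]
contact_force: [-0.7, -3.5, -2.5]
opening: 0.017
[ 0.44071504 -0.16644821  0.06149884]
```

View pics/w8.png

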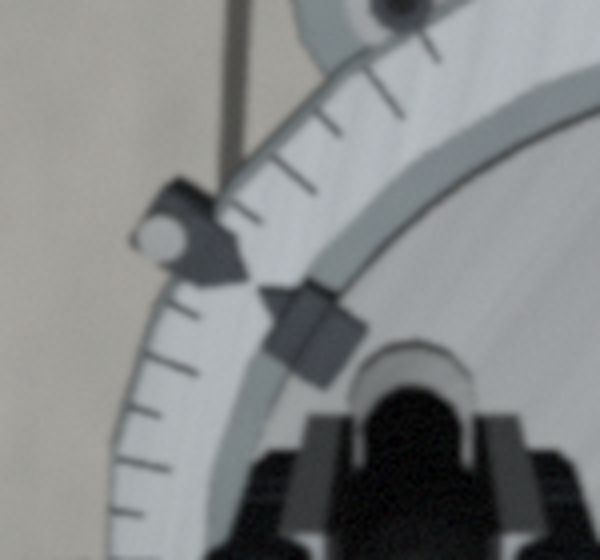

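```bash
python3 -m jog '[[0,0,0,0,0,0,200],[0,0,0,0,0,0,150],[0,0,0,0,0,0,110],[0,0,0,0,0,0,110],[0,0,-4,0,0,0,110],[0,0,-8,0,0,0,110],[0,0,-10.5,0,0,0,110],[0,0,-10.5,0,0,0,110]]'; python3 - <<'E'
from h import *
o=get_obs();print(totool(np.array([.502,-.3275,.085])-o['tool_pos']))
snap('wrist','w9.png')
E
```

```text
t: 8.08
tool_pos: [0.444, -0.1682, 0.1741]
tool_rot: [2.104, 2.313, 0.011]
contact_force: [-0.8, -0.5, 2.5]
opening: 0.0488
[-16.35   4.13   9.07]
```

```bash
python3 -m jog '[[-3.3,0.8,0,0,0,0,110],[-6.6,1.6,0,0,0,0,110],[-9.9,2.4,0,0,0,0,110],[-13.2,3.2,0,0,0,0,110],[-16.3,4.1,0,0,0,0,110],[-16.3,4.1,0.5,0,0,0,110],[-16.3,4.1,0.5,0,0,0,110]]'; python3 - <<'E'
from h import *
im,c=snap('wrist','w10.png');o=get_obs()
print(proj(c,[.502,-.3275,.109]))
print(totool(np.array([.502,-.3275,.085])-o['tool_pos']))
# lever grip blob: dark, near expected
u,v=map(int,proj(c,[.502,-.3275,.1]))
g=cv2.cvtColor(im,cv2.COLOR_BGR2GRAY);
m=(g[v-50:v+50,u-50:u+50]<45).astype('uint8')
n,l,s,ce=cv2.connectedComponentsWithStats(m)
for i in range(1,n):
    if s[i,4]>30: print(s[i]+[u-50,v-50,0,0,0],ce[i]+[u-50,v-50])
E
```

```text
t: 8.72
tool_pos: [0.498, -0.326, 0.1638]
tool_rot: [2.112, 2.319, 0.009]
contact_force: [-0.1, 1.4, -0.1]
opening: 0.0487
(np.float64(256.9209933736285), np.float64(211.5974119194815))
[-0.29  0.33  7.92]
[248 185  21  31 400] [257.375  197.7275]
[206 227   5  30 124] [207.59677419 242.20967742]
[296 227  10  30 251] [300.39043825 243.40239044]
```

```bash
python3 -m jog '[[-0.15,0.15,2.5,0,0,0,110],[-0.3,0.3,5,0,0,0,110],[-0.3,0.3,7.5,0,0,0,110],[-0.3,0.3,7.8,0,0,0,110],[-0.3,0.3,7.8,0,0,0,110]]'; python3 -m jog '[[0,0,0,0,0,0,255],[0,0,0,0,0,0,255],[0,0,0,0,0,0,255],[0,0,0,0,0,0,255],[0,0,0,0,0,0,255]]' 40;  python3 - <<'E'
from h import *
o=get_obs();hub=np.array([.468,-.2716]);v=o['tool_pos'][:2]-hub;print(np.hypot(*v),np.arctan2(v[1],v[0]))
arc(hub,-.8,8)
E
```

```text
t: 9.18
tool_pos: [0.4999, -0.325, 0.0836]
tool_rot: [-2.113, -2.324, -0.01]
contact_force: [-0.3, -0.5, -0.4]
opening: 0.0486
t: 9.6
tool_pos: [0.5012, -0.3255, 0.0855]
tool_rot: [2.111, 2.323, 0.011]
contact_force: [1.8, 0.4, 3.5]
opening: 0.0166
0.06332174005966164 -1.0197488783701356
[-0.25, -0.58, -0.0]
[-0.44, -1.19, -0.01]
[-0.57, -1.8, -0.01]
[-0.64, -2.43, -0.02]
[-0.64, -3.07, -0.02]
[-0.58, -3.7, -0.03]
[-0.46, -4.32, -0.03]
[-0.28, -4.92, -0.03]
```

```bash
cat >> h.py <<'E'
def tf(dth=-.3,n=3):
    hub=np.array([.468,-.2716]);o=get_obs();v=o['tool_pos'][:2]-hub;r=np.hypot(*v);e=v/r;t=np.array([-e[1],e[0]]);F=o['contact_force'][:2]
    print('r %.4f ang %.3f Ftan %.2f Frad %.2f'%(r,np.arctan2(v[1],v[0]),F@t,F@e));arc(hub,dth,n)
E
python3 -m jog '[[-0.25,-0.6,0,0,0,0,255],[-0.45,-1.2,0,0,0,0,255],[-0.55,-1.8,0,0,0,0,255],[-0.55,-1.8,0,0,0,0,255]]'; python3 -c "
from h import *
tf()"
```

```text
t: 9.93
tool_pos: [0.4824, -0.3329, 0.0851]
tool_rot: [2.113, 2.323, 0.01]
contact_force: [0.2, 2.2, -0.2]
opening: 0.0165
r 0.0630 ang -1.341 Ftan 0.67 Frad -2.12
[-0.05, -0.63, -0.0]
[-0.05, -1.26, -0.01]
[0.03, -1.88, -0.01]
```

```bash
python3 -m jog '[[-0.05,-0.6,0,0,0,0,255],[-0.05,-1.25,0,0,0,0,255],[0,-1.5,0,0,0,0,255],[0,-1.5,0,0,0,0,255]]'; python3 -c "
from h import *
tf()"
```

```text
t: 10.27
tool_pos: [0.4665, -0.3343, 0.0848]
tool_rot: [2.115, 2.323, 0.009]
contact_force: [0.3, 1.9, -0.6]
opening: 0.0169
r 0.0628 ang -1.595 Ftan 0.25 Frad -1.92
[0.11, -0.62, -0.0]
[0.27, -1.22, -0.0]
[0.5, -1.81, -0.01]
```

```bash
python3 -m jog '[[0.1,-0.6,0,0,0,0,255],[0.25,-1.2,0,0,0,0,255],[0.25,-1.2,0,0,0,0,255]]'; python3 -c "
from h import *
tf()"
```

```text
t: 10.52
tool_pos: [0.4531, -0.3327, 0.0844]
tool_rot: [-2.115, -2.322, -0.009]
contact_force: [1.7, 2.4, -2.6]
opening: 0.0164
r 0.0628 ang -1.810 Ftan 1.06 Frad -2.68
[0.23, -0.58, -0.0]
[0.53, -1.14, -0.0]
[0.87, -1.66, -0.0]
```

```bash
python3 -m jog '[[0.15,-0.55,0,0,0,0,255],[0.25,-0.8,0,0,0,0,255],[0.25,-0.8,0,0,0,0,255],[0.25,-0.8,0,0,0,0,255]]'; python3 -c "
from h import *
tf()"
```

```text
t: 10.85
tool_pos: [0.445, -0.3302, 0.0843]
tool_rot: [-2.115, -2.322, -0.011]
contact_force: [4.9, 3.6, -1.8]
opening: 0.0167
r 0.0630 ang -1.945 Ftan 3.22 Frad -5.11
[0.31, -0.55, -0.0]
[0.68, -1.06, -0.0]
[1.09, -1.53, -0.0]
```

```bash
python3 - <<'E'
from h import *
from scipy.optimize import least_squares as L
for p in ([[.5012,-.3255],[.4824,-.3329],[.4665,-.3343],[.4531,-.3327],[.445,-.3302]],[[.4376,-.3306],[.4705,-.3379],[.5018,-.3284]]):
    p=np.array(p);s=L(lambda h:np.hypot(*(p-h).T)-.065,[.468,-.27]);print(s.x,s.fun)
E
```

```text
[ 0.46822658 -0.26944576] [ 3.32561130e-05  1.78927655e-05 -1.22782472e-04  3.77737755e-05
  4.26886691e-05]
[ 0.46776313 -0.27299711] [ 2.23596069e-05 -3.94294455e-05  2.29888165e-05]
```

```bash
sed -i 's/\[.468,-.2716\]/[.46823,-.26945]/' h.py; python3 -m jog '[[0.2,-0.35,0,0,0,0,255],[0.3,-0.5,0,0,0,0,255],[0.3,-0.5,0,0,0,0,255],[0.3,-0.5,0,0,0,0,255]]'; python3 -c "
from h import *
tf(-.2,2)"
```

```text
t: 11.18
tool_pos: [0.4404, -0.328, 0.0844]
tool_rot: [2.114, 2.321, 0.012]
contact_force: [6.3, 0.5, -4.1]
opening: 0.0167
r 0.0649 ang -2.014 Ftan 5.46 Frad -3.16
[0.36, -0.54, -0.0]
[0.77, -1.04, -0.0]
```

```bash
python3 -m jog '[[0.15,-0.25,0,0,0,0,255],[0.36,-0.54,0,0,0,0,255],[0.36,-0.54,0,0,0,0,255],[0.36,-0.54,0,0,0,0,255]]'; python3 -c "
from h import *
tf(-.1,2)"
```

```text
t: 11.52
tool_pos: [0.4356, -0.3255, 0.0844]
tool_rot: [2.111, 2.318, 0.013]
contact_force: [8.7, -0.5, -4.9]
opening: 0.0169
r 0.0648 ang -2.097 Ftan 7.74 Frad -3.94
[0.19, -0.26, -0.0]
[0.4, -0.51, -0.0]
```

```bash
python3 -m jog '[[0.19,-0.26,0,0,0,0,255],[0.4,-0.51,0,0,0,0,255],[0.4,-0.51,0,0,0,0,255],[0.4,-0.51,0,0,0,0,255]]'; python3 -c "
from h import *
tf(-.1,2)"
```

```text
t: 11.85
tool_pos: [0.4315, -0.3228, 0.0844]
tool_rot: [2.108, 2.314, 0.014]
contact_force: [8.8, -1.5, -8.2]
opening: 0.0169
r 0.0648 ang -2.174 Ftan 8.12 Frad -3.79
[0.21, -0.24, -0.0]
[0.44, -0.48, -0.01]
```

```bash
python3 -m jog '[[0,0,0,0,0,0,255],[0,0,0,0,0,0,255],[0,0,0,0,0,0,255]]'; python3 -c "
from h import *
tf(-.1,2);o=get_obs();print(o['wrist_torque'],Ro.from_rotvec(o['tool_rot']).as_matrix().round(3))"
```

```text
t: 12.1
tool_pos: [0.4317, -0.3231, 0.0842]
tool_rot: [2.107, 2.313, 0.014]
contact_force: [5.3, 0.0, -4.2]
opening: 0.0168
r 0.0649 ang -2.169 Ftan 4.35 Frad -2.99
[0.21, -0.24, -0.0]
[0.44, -0.48, -0.01]
[ 0.04301535 -0.71901705  0.01749872] [[-0.093  0.996  0.015]
 [ 0.996  0.093 -0.002]
 [-0.003  0.015 -1.   ]]
```

```bash
python3 -m jog '[[0.04,-0.05,0,0,0,0,255],[0.08,-0.09,0,0,0,0,255],[0.12,-0.14,0,0,0,0,255],[0.14,-0.16,0,0,0,0,255]]'; python3 -c "
from h import *
tf(-.1,2)"
```

```text
t: 12.43
tool_pos: [0.4313, -0.3228, 0.0844]
tool_rot: [2.104, 2.309, 0.015]
contact_force: [9.6, -2.8, -8.4]
opening: 0.0167
r 0.0648 ang -2.176 Ftan 9.46 Frad -3.17
[0.21, -0.24, -0.01]
[0.44, -0.47, -0.01]
```

```bash
python3 -m jog '[[0,0,0,0,0,0,255],[0,0,0,0,0,0,200],[0,0,0,0,0,0,150],[0,0,0,0,0,0,110],[0,0,0,0,0,0,110],[0,0,-4,0,0,0,110],[0,0,-8,0,0,0,110],[0,0,-8,0,0,0,110]]'; python3 - <<'E'
from h import *
im,c=snap('wrist','w11.png');o=get_obs()
for n,X in dict(tab=[.411,-.150,.019],lg=[.4317,-.325,.109],hub=[.468,-.271,.075]).items(): print(n,proj(c,X))
print(totool(np.array([.44,-.1665,.165])-o['tool_pos']))
E
```

```text
t: 13.1
tool_pos: [0.4329, -0.326, 0.1738]
tool_rot: [2.094, 2.299, 0.012]
contact_force: [0.8, -1.6, 1.6]
opening: 0.0484
tab (np.float64(242.03769712435144), np.float64(-12.010994860063676))
lg (np.float64(248.78370477576496), np.float64(202.10449212431166))
hub (np.float64(295.8067694693778), np.float64(133.17289705629202))
[15.73  2.26  0.38]
```

```bash
python3 -m jog '[[3,0.2,0,0,0,0,110],[6,0.2,0,0,0,0,110],[9,0.2,0,0,0,0,110],[10.5,0.2,0,0,0,0,110],[10.5,0.2,0,0,0,0,110],[10.5,0.2,0,0,0,0,110]]'; python3 - <<'E'
from h import *
im,c=snap('wrist','w12.png');o=get_obs();print(proj(c,[.411,-.150,.019]),proj(c,[.44,-.1665,.086]))
u,v=map(int,proj(c,[.411,-.150,.019]));u0,v0=max(u-50,0),max(v-40,0)
print(u0,v0);cv2.imwrite('pics/last.png',cv2.resize(im[v0:v0+100,u0:u0+120],None,fx=6,fy=6,interpolation=cv2.INTER_CUBIC))
E
```

```text
t: 13.65
tool_pos: [0.4241, -0.2203, 0.1687]
tool_rot: [2.095, 2.302, 0.011]
contact_force: [-0.3, -1.3, -0.6]
opening: 0.0486
(np.float64(242.6427893732706), np.float64(109.1917738602723)) (np.float64(275.9998853079167), np.float64(134.71616872081887))
192 69
```

View pics/last.png

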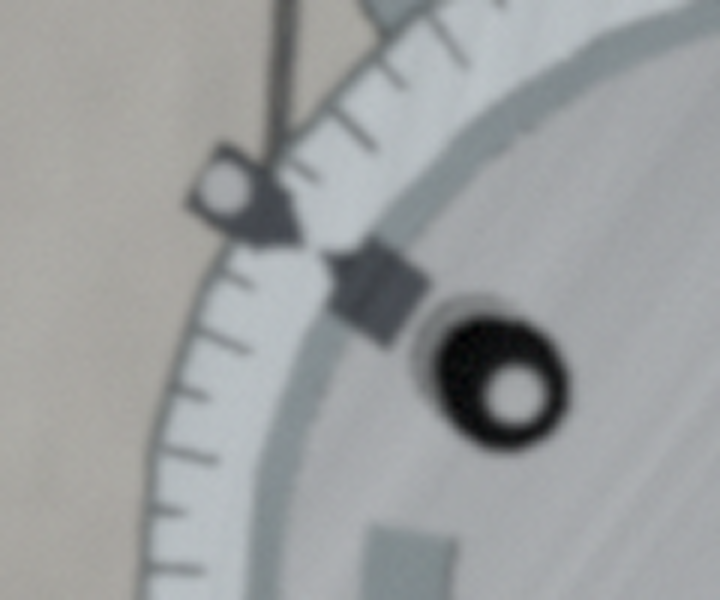

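```bash
python3 - <<'E'
from h import *
im=cv2.imread('pics/raw_w11.png');g=cv2.cvtColor(im,cv2.COLOR_BGR2GRAY)
m=(g[150:226,215:285]<45).astype('uint8');n,l,s,ce=cv2.connectedComponentsWithStats(m)
for i in range(1,n):
    if s[i,4]>30: print(s[i]+[215,150,0,0,0])
from station import finish_job
print(finish_job())
E
```

```text
[241 178  19  29 344]
the job is handed in; nothing more can be done
None
```

I slackened the clamp lever by about 1 rad, swung the head about 0.8 rad clockwise to the tab, retightened the lever and handed the job in at about 14 s. The hand-in gives no verdict, so the results below are from my own checks.

- **Pointer:** the last wrist picture, taken after tightening with the arm clear, shows the pointer in line with the tab's nose. The sideways offset is about 0.4 mm. The picture also shows a small radial gap between the two tips, roughly 3 mm. Both tips are given the same radius, so I took this as image blur. If the gap is real, the total is still under 4 mm, but with little to spare.
- **Clamp:** the force along the lever's arc rose at about 26 N per radian. The final push was about 9.5 N, which should mean about 75 N on the plate.
    - One reading near the end was lower than expected, 8.1 N against about 9.7 N. I put that down to friction holding the lever while the arm relaxed, and a second push held at 9.5 N.
    - I did not measure the washer force directly.
- **Lever after release:** a blob check on a picture taken just after release found the lever's handle close to where I left it.
- **Bystanders:** I did not look at the bottle, collars or pin again, but the arm's path stayed well away from them.

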